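# One cap from the cap dispenser

### The job

Press the red plunger of the cap dispenser once, all the way down, and let it come back up, so that exactly one blue cap comes out on the worktop. Then push that cap along the worktop with the fingers, without lifting it, until it lies wholly on the green mark. Leave the other two caps in the dispenser and do not disturb the other things on the bench.

Things in the scene. Friction and masses are not known exactly. Their poses are not given: they have to be found in the camera images.
- dispenser: cap dispenser, fixed. Origin on the worktop under its magazine's centre; x from the outlet towards the plunger, z up. Magazine: clear square shaft, open on top, 62 mm along x, 62 along y (77 over the feet), 69 tall, holding three stacked caps; outlet: a 26 mm high gap at its foot at -x. From x = 30 to 120 mm a white housing, 66 mm wide, 64 tall, with the red plunger on top at x = 72.
- plunger_top (a point): centre of the top of the plunger's red round head (34 mm across, 12 mm thick), 104 mm above the worktop when up, 84 mm when fully down. It moves with the plunger.
- plunger (a joint): plunger travel, m: 0 up, 0.020 fully down (hard stop; about 6 to 12 N, more if fast); a spring returns it. Each mm drives a flat blade in the magazine's foot (19 mm high, 18 wide) 4 mm forward; it pushes the lowest cap straight out of the outlet on to the bare worktop, leaving its centre 70 to 115 mm from the dispenser's origin (more if pressed fast). Blade back, the next cap drops; another press would eject it too.
- cap_bottom: blue ribbed screw cap, a 46 mm wide, 21 mm tall disc, about 20 g. Origin at the centre of its underside, z up. At the start the lowest of the three in the magazine, standing on the worktop; the one that a press ejects.
- cap_middle: blue ribbed screw cap, a 46 mm wide, 21 mm tall disc, about 20 g. Origin at the centre of its underside, z up. At the start the middle one in the magazine; stays in the dispenser (it drops to the bottom after the press).
- cap_top: blue ribbed screw cap, a 46 mm wide, 21 mm tall disc, about 20 g. Origin at the centre of its underside, z up. At the start the top one in the magazine; stays in the dispenser.
- green_mark: 100 mm square printed on the worktop (flat, nothing to bump against), green with a thin white line inside its edge: where the cap must go; it lies in front of the dispenser, to the left or to the right of the outlet. Origin at its centre on the worktop, x and y along its sides, z up.
- red_mark: 100 mm square printed on the worktop (flat, nothing to bump against), red with a thin white line: the wrong place, on the other side of the outlet. Origin at its centre on the worktop, x and y along its sides, z up.
- bottle: small reagent bottle with a red screw cap, 50 mm across, 106 mm tall. Bystander; origin at the centre of its underside.
- flask: small conical glass flask, 62 mm across the foot, 104 mm tall. Bystander; origin at the centre of its underside.
- tape: roll of beige masking tape lying flat, 96 mm across, 25 mm high. Bystander; origin at the centre of its underside.
- beaker: small clear beaker, 46 mm across, 58 mm tall. Bystander; origin at the centre of its underside.
There are look-alikes about, which are no part of the job. Leave any orange look-alike of the dispenser alone.

How it is judged (in metres and radians):
On the way:
1. the plunger is pressed down to its stop and the lowest cap comes out of the outlet (value of joint plunger above 0.017 m and x of cap_bottom in the frame of dispenser below -0.06 m), for 0.04 s.
At the end, for the whole second after the job is handed in: The ejected cap lies flat and at rest with its centre within 29 mm of the green mark's centre along each of the mark's sides (wholly on it, to 2 mm); the plunger is back up within 3 mm; the other two caps lie in the magazine, within 15 mm of its centre, one on the other (x of cap_bottom in the frame of green_mark between -0.029 and 0.029 m and y of cap_bottom in the frame of green_mark between -0.029 and 0.029 m and height (world z) of cap_bottom below 0.004 m and angle between cap_bottom's own z axis and vertical below 0.1 rad and linear speed of cap_bottom below 0.01 m/s and value of joint plunger below 0.003 m and horizontal distance between each of cap_middle, cap_top and dispenser below 0.015 m and height (world z) of cap_middle below 0.006 m and height (world z) of cap_top below 0.027 m); the robot touches nothing.
It fails at once if the cap is lifted off the worktop or tipped over (its underside's centre more than 12 mm up) (height (world z) of cap_bottom above 0.012 m).
It fails at once if a second cap leaves the magazine (more than 15 mm from its centre) or is lifted (not (horizontal distance between cap_middle and dispenser below 0.015 m) or not (horizontal distance between cap_top and dispenser below 0.015 m) or height (world z) of cap_middle above 0.03 m or height (world z) of cap_top above 0.051 m).
It fails at once if the fingers touch a cap in the dispenser (the plunger alone may bring one out) ((contact force between the fingers and cap_bottom above 0.3 N and horizontal distance between cap_bottom and dispenser below 0.055 m) or contact force between the fingers and cap_middle above 0.3 N or contact force between the fingers and cap_top above 0.3 N).
It fails at once if a bystander (bottle, flask, tape roll, beaker) is moved more than 20 mm (distance of any of bottle, flask, tape, beaker from where it was at the start of the episode above 0.02 m).
It also fails if it takes over 42 s, if anything falls off the work surface, if the arm or the gripper's body presses on something with over 40 N, if the wrist force passes 120 N, or if a joint passes its speed limit or range.

### The arm

A 6-joint arm with a two-finger parallel gripper is mounted at the origin on a cart in front of the work surface, level with it; the furniture and walls round the work are solid. World frame = base frame: x ahead of the robot, y to its left, z up, the work surface at z = 0. Lengths are in mm, angles in rad, forces in N, time in s.
With the tool pointing down it reaches from about 400 to 925 mm from the base axis. Payload 12.5 kg.
Tool frame: the origin (TCP) lies midway between the tips of the shut fingers; the grasp point (between the pads) lies 19 mm behind it; z points along the fingers, y is the line along which they close (so a half turn about z gives the same grasp; the last joint's range is limited). The gripper opens to 95 mm and grips with 3 to 60 N. Pads are 20 mm wide; open, the fingers measure 119 mm over their backs; the gripper's body (75 mm by 180 mm) begins 59 mm behind the grasp point.
Start: joints at [1.07, 0.491, 1.559, -0, 1.092, -0.106], TCP at [240.376, 576.948, 190.061] pointing down, gripper open.
Joint ranges: [-3.1, 3.1], [-0.84, 2.19], [0.05, 2.79], [-1.13, 4.28], [0.06, 2.93], [-2.69, 2.69]. Speed limits (rad/s): [2.22, 2.22, 2.79, 3.14, 3.14, 3.14].

### API

Orientations are given as [roll, pitch, yaw] about the fixed x, y, z axes, in that order (R = Rz(yaw) Ry(pitch) Rx(roll)).
In Python, from cell import state, read_camera, camera_info, env gives the robot as it stands.
- The arm moves only by the tool move_arm, never from a script. Its argument "commands" is a list of rows, each a list of 3 entries, a list of its own where there are three numbers: the shift along the world's x, y, z in cm, then the turn, a rotation vector about the world's x, y, z in degrees, then the opening, from 0 (shut) to 1 (fully open). A call has 1 to 10 rows; each row shifts and turns the commanded pose from where the row before left it; what a row does not reach is not made up. A row lasts 1/10 s, in which the tool goes at most 50 mm and 8.59 degrees, less where a joint would pass 70% of its speed; a pose out of reach is approached as far as the arm can. A call with a gripper value outside its range is refused whole. The fingers move at their own pace and stop on an object; the grip force is fixed at half the most. Time passes only in rows, so rows that do not move let the fingers close. It gives the time, the measured TCP pose, the force, the opening and the grip force at its end, in the units of the state.
- state(): the state, without advancing time (a new reading comes with each control period).
- read_camera(name): name is "scene" or "side" or "wrist"; returns the picture (480x640x3 uint8, blue, green, red); there is no depth.
- camera_info(name): a dict with "K" (3x3 intrinsics, pixels), "cam_to_world" (4x4, takes a point from camera to world coordinates). Camera axes: x right, y down, z forward; pixel columns grow to the right and rows downward; lengths in mm; the calibration is good to about 2 mm. The wrist camera is an equidistant fisheye: a pixel r from the principal point sees the ray r / f radians off the axis. A picture is of the moment at which its call begins: read the wrist's pose just before it. camera_info takes no time and is no camera call; for the wrist camera it gives the pose at the moment of the call.
- env.job_done(): hands the job in; it is judged then, once.
The state is a dict: "t": time; "joints": joint angles; "qvel": joint speeds; "tau": joint torques, N m; "eef_pos": TCP position; "tcp_rot": TCP orientation; "ft_force": force on the tool from outside, world axes, zero at the start; "moment": the same for the moment, N m; "opening": opening from 0.0 (shut) to 1.0 (fully open); "grip_force": force on a finger pad.
Only numpy, scipy, OpenCV 4.12 (cv2) and the standard library are available. Lean on these libraries where they do the work, as an engineer would, in place of code of your own. Each camera call takes 0.05 s, during which the arm holds its last target. There are 200 camera calls.

## Working session

There is one attempt and no reset: what is moved stays moved. The work goes in short steps, Python scripts to look and compute and a tool call to move; the robot and the scene stay as the last step left them, time stands still between calls to the robot, and variables do not carry over. Pictures are saved under pics/ and viewed, at most 10 in all, crops included, and the job is handed in when it is done.

Besides the shell and the picture viewer there is one more tool, called as name(argument=value, ...) on one line, values as JSON. move_arm: Moves the arm, as the interface text tells. Its arguments: {"type":"object","properties":{"commands":{"type":"array"}},"required":["commands"]}

```bash
mkdir -p pics; ls; cat > h.py <<'E'
import numpy as np, cv2
from cell import state, read_camera, camera_info, env
def ray(name,u,v,info=None):
    i=info or camera_info(name); K=np.array(i["K"]); T=np.array(i["cam_to_world"])
    x=(u-K[0,2])/K[0,0]; y=(v-K[1,2])/K[1,1]
    if name=="wrist":
        r=np.hypot(x,y); d=np.array([x/r*np.sin(r),y/r*np.sin(r),np.cos(r)]) if r>0 else np.array([0,0,1.])
    else: d=np.array([x,y,1])
    return T[:3,3],T[:3,:3]@d
def at(name,u,v,z,info=None):
    o,d=ray(name,u,v,info); return o+d*(z-o[2])/d[2]
E
python3 - <<'E'
from h import *
for n in("scene","side"):
    cv2.imwrite(f"pics/{n}0.png",read_camera(n)); i=camera_info(n); print(n,np.round(i["K"],1).tolist(),np.round(i["cam_to_world"],3).tolist())
E
```

```text
pics
scene [[530.8, 0.0, 321.0], [0.0, 530.8, 236.8], [0.0, 0.0, 1.0]] [[0.573, -0.624, 0.531, -210.939], [-0.819, -0.44, 0.368, -450.482], [0.004, -0.646, -0.763, 1117.184], [0.0, 0.0, 0.0, 1.0]]
side [[483.2, 0.0, 312.3], [0.0, 483.2, 243.3], [0.0, 0.0, 1.0]] [[0.995, -0.074, 0.063, 454.905], [-0.095, -0.577, 0.812, -959.298], [-0.023, -0.814, -0.581, 809.084], [0.0, 0.0, 0.0, 1.0]]
```

View pics/scene0.png

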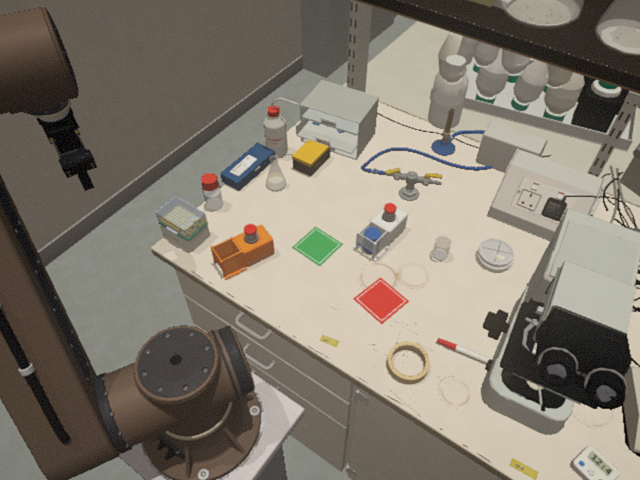

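View pics/side0.png

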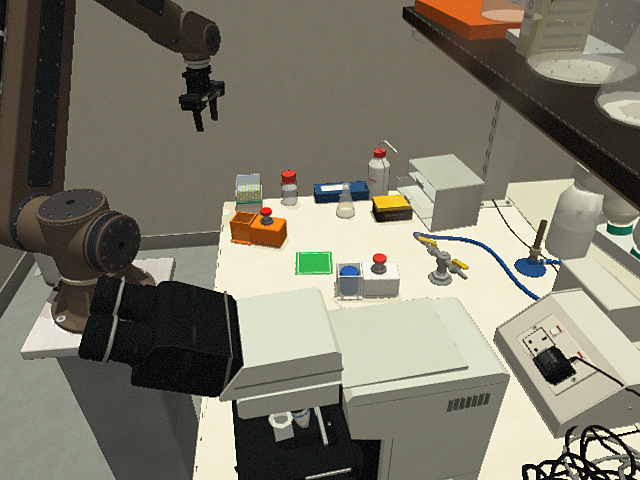

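Two candidates: the orange one at scene (243,250) is the look-alike. The white housing with the clear magazine and blue caps at (382,232) fits the description. I'll confirm that in a crop and measure.

```bash
python3 - <<'E'
from h import *
a=cv2.imread("pics/scene0.png")[190:310,280:440]; b=cv2.imread("pics/side0.png")[230:310,280:440]
cv2.imwrite("pics/crop1.png",np.vstack([cv2.resize(a,(560,420),interpolation=cv2.INTER_CUBIC),cv2.resize(b,None,fx=2.2,fy=2.2,interpolation=cv2.INTER_CUBIC)[:, :].copy() if False else cv2.copyMakeBorder(cv2.resize(b,(352,176),interpolation=cv2.INTER_CUBIC),0,0,0,208,0)]))
for n in("scene","side"):
    im=cv2.imread(f"pics/{n}0.png"); h=cv2.cvtColor(im,cv2.COLOR_BGR2HSV)
    for nm,lo,hi in(("green",(50,120,60),(75,255,255)),("red",(0,170,90),(5,255,255)),("red2",(175,170,90),(180,255,255)),("blue",(105,120,60),(125,255,255))):
        m=cv2.inRange(h,lo,hi); k,l,s,c=cv2.connectedComponentsWithStats(m)
        for j in range(1,k):
            if s[j,4]>30:
                z={"green":0}.get(nm,0); print(n,nm,s[j].tolist(),c[j].round(1).tolist(),"z0",at(n,*c[j],0)[:2].round(),"z104",at(n,*c[j],104)[:2].round())
                if nm=="green" and s[j,4]>300:
                    r=cv2.boxPoints(cv2.minAreaRect(np.argwhere(l==j)[:,::-1].astype(np.float32)))
                    ct=max(cv2.findContours((l==j).astype(np.uint8),0,2)[0],key=len); q=cv2.approxPolyDP(ct,6,True)[:,0]; print([at(n,*p,0)[:2].round().tolist() for p in q])
E
```

```text
scene green [298, 231, 31, 24, 148] [312.7, 242.5] z0 [537.  95.] z104 [467.  45.]
scene green [312, 243, 25, 18, 72] [323.8, 252.0] z0 [527.  52.] z104 [459.   5.]
scene red [268, 106, 11, 10, 60] [272.5, 110.2] z0 [940. 554.] z104 [833. 461.]
scene red [202, 174, 15, 12, 127] [208.5, 178.7] z0 [559. 500.] z104 [488. 412.]
scene red [385, 204, 11, 8, 67] [389.9, 207.4] z0 [773. -11.] z104 [681. -52.]
scene red [245, 225, 11, 9, 82] [249.9, 228.9] z0 [476. 267.] z104 [412. 201.]
scene red [360, 282, 43, 37, 800] [380.8, 299.8] z0 [ 483. -153.] z104 [ 419. -181.]
scene blue [453, 131, 31, 6, 54] [468.3, 132.0] z0 [1221.  -50.] z104 [1088.  -87.]
scene blue [454, 165, 37, 4, 55] [473.1, 167.0] z0 [1072. -135.] z104 [ 953. -164.]
scene blue [365, 228, 15, 11, 121] [372.4, 232.9] z0 [661. -20.] z104 [579. -60.]
side green [295, 253, 3, 21, 32] [296.3, 262.1] z0 [491.  88.] z104 [487. -46.]
side green [299, 252, 33, 22, 635] [314.3, 262.4] z0 [540.  81.] z104 [529. -53.]
[[502.0, 134.0], [496.0, 44.0], [579.0, 30.0], [588.0, 123.0]]
side red [374, 148, 11, 10, 82] [378.9, 152.7] z0 [857. 740.] z104 [805. 521.]
side red [281, 170, 15, 14, 164] [288.1, 176.8] z0 [496. 590.] z104 [491. 391.]
side red [260, 207, 12, 9, 71] [265.3, 211.0] z0 [411. 367.] z104 [417. 196.]
side red [373, 254, 13, 9, 92] [379.0, 257.6] z0 [719.  80.] z104 [685. -54.]
side blue [352, 183, 13, 10, 47] [358.2, 187.6] z0 [730. 478.] z104 [695. 293.]
side blue [314, 184, 17, 12, 45] [320.3, 190.4] z0 [599. 476.] z104 [581. 291.]
side blue [424, 234, 115, 66, 385] [489.3, 259.9] z0 [1012.   33.] z104 [941. -95.]
side blue [514, 256, 32, 21, 408] [529.7, 267.0] z0 [1105.  -10.] z104 [1022. -132.]
side blue [546, 259, 15, 6, 57] [552.3, 261.5] z0 [1175.    5.] z104 [1083. -119.]
side blue [340, 266, 18, 9, 140] [348.9, 270.4] z0 [628.  35.] z104 [606. -93.]
```

View pics/crop1.png

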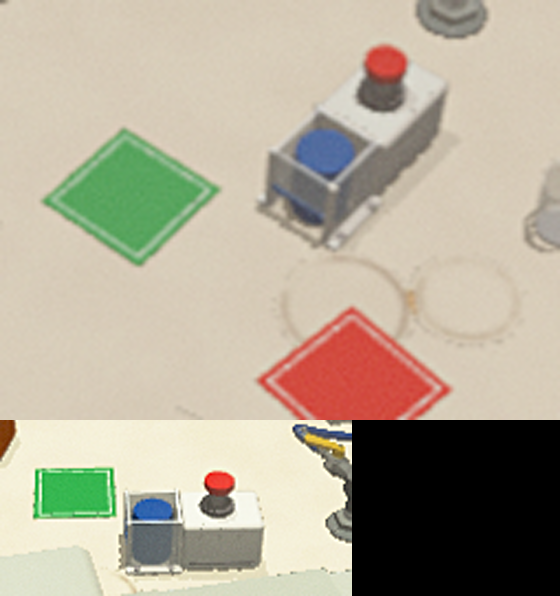

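The white dispenser is confirmed. Its head is at about (683,-53) and its magazine at about (613,-43), 71 mm apart, which matches the stated 72. The green mark is at about (540,83). I'll check the tool yaw, then move.

```bash
python3 - <<'E'
from h import *
s=state(); print(s["t"],s["eef_pos"],s["tcp_rot"],s["joints"],s["ft_force"])
from scipy.spatial.transform import Rotation as R
print(R.from_euler("xyz",s["tcp_rot"]).as_matrix().round(2))
for n,u,v in(("scene",389.9,207.4),("side",379,257.6)): print(at(n,u,v,100))
E
```

```text
0.1 [240.24804969 576.72582177 189.53542811] [-3.14063473e+00 -1.16148955e-04  2.74676910e+00] [ 1.07040242e+00  4.91477906e-01  1.55938284e+00  1.64094525e-05
  1.09169674e+00 -1.05577979e-01] [0.01772641 0.17910634 0.00795532]
[[-0.92  0.38 -0.  ]
 [ 0.38  0.92 -0.  ]
 [ 0.   -0.   -1.  ]]
[685.00080297 -50.08368134 100.        ]
[686.34122694 -48.43305222 100.        ]
```

move_arm(commands=[[[2.7,-3.9,0],[0,0,0],0],[[2.7,-3.9,0],[0,0,0],0],[[2.7,-3.9,0],[0,0,0],0],[[2.7,-3.9,0],[0,0,0],0],[[2.7,-3.9,0],[0,0,0],0],[[2.7,-3.9,0],[0,0,0],0],[[2.7,-3.9,0],[0,0,0],0],[[2.7,-3.9,0],[0,0,0],0],[[2.7,-3.9,0],[0,0,0],0],[[2.7,-3.9,0],[0,0,0],0]])

```text
t: 1.1
eef_pos: [511.1, 185.1, 189.9]
tcp_rot: [-3.142, -0.0, 2.747]
ft_force: [0.8, 0.3, -0.8]
opening: 0.216
grip_force: 0.0
```

move_arm(commands=[[[2.4,-3.3,0],[0,0,-8.4],0],[[2.4,-3.3,0],[0,0,-8.4],0],[[2.4,-3.3,0],[0,0,-8.4],0],[[2.4,-3.3,0],[0,0,-8.4],0],[[2.4,-3.3,0],[0,0,-8.4],0],[[2.4,-3.3,0],[0,0,-8.4],0],[[2.4,-3.3,0],[0,0,-8.4],0],[[0,0,0],[0,0,-8.4],0],[[0,0,0],[0,0,-8.4],0],[[0,0,0],[0,0,0],0]])

```text
t: 2.1
eef_pos: [678.2, -44.4, 189.4]
tcp_rot: [-3.141, -0.0, 1.425]
ft_force: [0.2, 0.7, 0.7]
opening: 0.0
grip_force: 0.0
```

```bash
cat >> h.py <<'E'
def comps(n,im,cols):
    h=cv2.cvtColor(im,cv2.COLOR_BGR2HSV)
    R=dict(green=((50,120,40),(80,255,255)),red=((0,150,70),(6,255,255)),blue=((105,120,50),(125,255,255)))
    for c_ in cols:
        m=cv2.morphologyEx(cv2.inRange(h,*R[c_]),cv2.MORPH_CLOSE,np.ones((5,5))); k,l,s,c=cv2.connectedComponentsWithStats(m)
        for j in range(1,k):
            if s[j,4]>60: yield c_,s[j],c[j],(l==j).astype(np.uint8)
E
python3 - <<'E'
from h import *
i=camera_info("wrist"); im=read_camera("wrist"); cv2.imwrite("pics/w1.png",im); print(np.round(i["K"],1).tolist(),np.round(i["cam_to_world"],2).tolist()); print(state()["eef_pos"],state()["tcp_rot"])
Z=dict(green=0,red=104,blue=63)
for c_,s,c,m in comps("wrist",im,Z): 
    if s[4]<300: continue
    print(c_,s.tolist(),c.round(1),at("wrist",*c,Z[c_],i)[:2].round(1))
    if c_=="green":
        ct=max(cv2.findContours(m,0,2)[0],key=len); print([at("wrist",*p,0,i)[:2].round().tolist() for p in cv2.approxPolyDP(ct,8,True)[:,0]])
E
```

```text
[[371.6, 0.0, 315.3], [0.0, 371.6, 241.6], [0.0, 0.0, 1.0]] [[0.99, -0.14, -0.04, 689.35], [-0.14, -0.95, -0.27, 30.7], [-0.0, 0.27, -0.96, 383.94], [0.0, 0.0, 0.0, 1.0]]
[678.20445261 -44.08292184 189.6544644 ] [-3.14092768e+00 -2.42518771e-05  1.43037023e+00]
green [127, 70, 87, 100, 6416] [168.1 118.9] [537.5  82.8]
[[588.0, 126.0], [493.0, 133.0], [486.0, 38.0], [580.0, 30.0]]
red [0, 17, 29, 33, 682] [14.  33.8] [419.9 202.1]
red [306, 220, 40, 40, 1258] [325.2 239.9] [685.9 -46. ]
red [134, 281, 77, 50, 3151] [171.7 306.7] [544.7 -86.8]
blue [439, 20, 185, 253, 2745] [542.4  99. ] [914.3  52.3]
blue [444, 68, 27, 41, 384] [458.1  90.3] [822.3  62.4]
blue [609, 126, 31, 57, 1447] [625.2 153.9] [1033.6   -7. ]
blue [223, 209, 48, 47, 1874] [247.2 231.3] [617.1 -39.2]
```

View pics/w1.png

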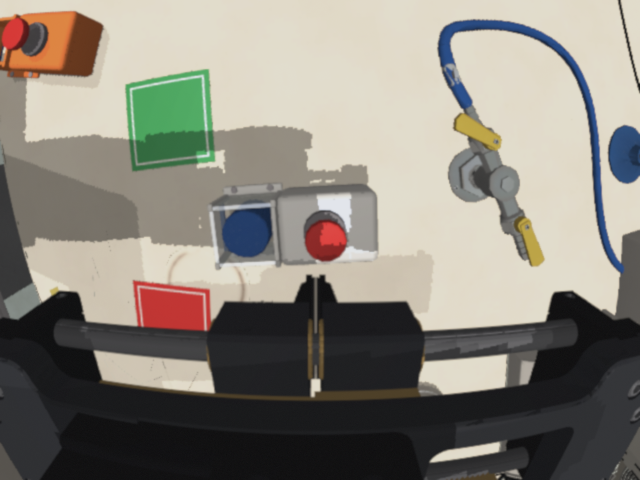

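Plunger head at wrist pixel (325,240), giving (686,-47), which agrees with the scene and side cameras. Magazine at (617,-39), green mark centre at (537,82). Next I centre over the head and descend to just above it.

move_arm(commands=[[[0.8,-0.3,-2],[0,0,0],0],[[0,0,-2.5],[0,0,0],0],[[0,0,-2],[0,0,0],0],[[0,0,-1.2],[0,0,0],0],[[0,0,0],[0,0,0],0],[[0,0,0],[0,0,0],0]])

```text
t: 2.75
eef_pos: [686.7, -47.0, 113.2]
tcp_rot: [3.141, 0.0, 1.429]
ft_force: [0.8, -0.4, 0.2]
opening: 0.005
grip_force: 0.0
```

```bash
python3 - <<'E'
from h import *
out=[]
for n,(x,y,w,h) in dict(scene=(330,160,120,120),side=(330,200,120,120)).items(): out.append(cv2.resize(read_camera(n)[y:y+h,x:x+w],(400,400),interpolation=cv2.INTER_CUBIC))
cv2.imwrite("pics/c2.png",np.hstack(out)); print(state()["eef_pos"])
E
```

```text
[686.94208002 -47.06519322 114.04245327]
```

View pics/c2.png

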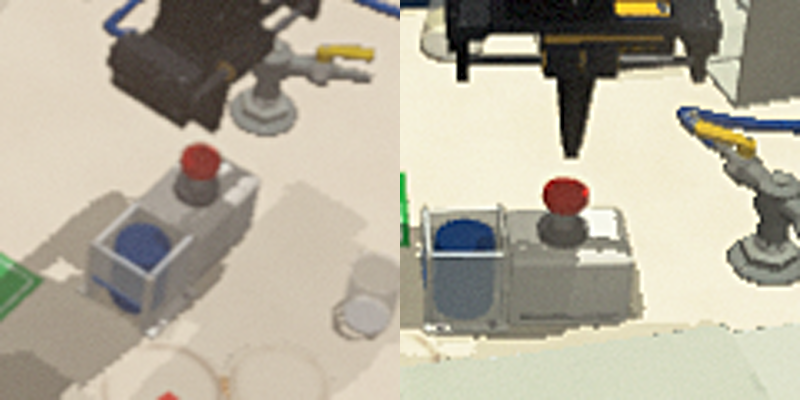

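```bash
python3 - <<'E'
from h import *
def proj(n,p):
    i=camera_info(n);T=np.linalg.inv(i["cam_to_world"]);c=T[:3,:3]@p+T[:3,3];q=i["K"]@c;return q[:2]/q[2]
off=dict(scene=(330,160),side=(330,200))
for n in off:
    for p in((687,-47,114),(687,-47,104),(687,-60,104),(687,-53,104)): print(n,p,((proj(n,np.array(p,float))-off[n])*400/120).round())
E
```

```text
scene (687, -47, 114) [199. 143.]
scene (687, -47, 104) [198. 151.]
scene (687, -60, 104) [212. 158.]
scene (687, -53, 104) [205. 155.]
side (687, -47, 114) [165. 175.]
side (687, -47, 104) [164. 186.]
side (687, -60, 104) [168. 197.]
side (687, -53, 104) [166. 191.]
```

move_arm(commands=[[[0,-0.2,-0.5],[0,0,0],0],[[0,0,-0.4],[0,0,0],0],[[0,0,-0.4],[0,0,0],0],[[0,0,-0.4],[0,0,0],0],[[0,0,-0.4],[0,0,0],0],[[0,0,-0.4],[0,0,0],0],[[0,0,-0.3],[0,0,0],0],[[0,0,-0.2],[0,0,0],0],[[0,0,0],[0,0,0],0]])

```text
t: 3.75
eef_pos: [686.3, -49.0, 82.8]
tcp_rot: [-3.141, -0.0, 1.427]
ft_force: [0.7, -0.5, 0.6]
opening: 0.004
grip_force: 0.0
```

No force at z = 83, so the fingers missed or are higher than expected. I'll look.

```bash
python3 - <<'E'
from h import *
print(state()["joints"],state()["ft_force"],state()["eef_pos"])
out=[]
for n,(x,y,w,h) in dict(scene=(330,160,120,120),side=(330,200,120,120)).items(): out.append(cv2.resize(read_camera(n)[y:y+h,x:x+w],(400,400),interpolation=cv2.INTER_CUBIC))
cv2.imwrite("pics/c3.png",np.hstack(out))
i=camera_info("wrist");T=np.linalg.inv(i["cam_to_world"]);s=state()["eef_pos"];c=T[:3,:3]@s+T[:3,3];r=np.arctan2(np.hypot(*c[:2]),c[2]);print(c,c[:2]/np.hypot(*c[:2])*r*371.6+[315.3,241.6])
E
```

```text
[-1.67243338e-01  6.88214939e-01  1.49231289e+00  8.57210039e-06
  9.61320163e-01 -2.38077859e-02] [ 0.73239321 -0.47484889  0.62860803] [686.3076374  -49.02803861  82.77568047]
[-3.33833784e-02  2.09955939e+01  2.07736731e+02] [315.24048582 279.0298713 ]
```

View pics/c3.png

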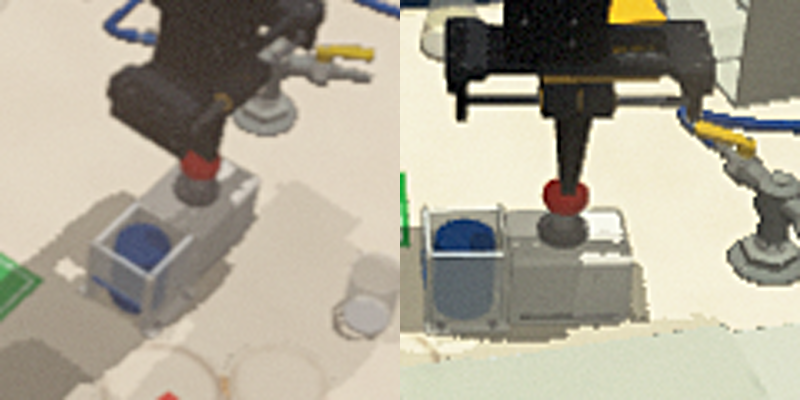

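In side the tip is at (171,195) and in scene at (208,158), right at the head, so it's somewhat higher than reported. I'll continue down in small steps and watch the force.

move_arm(commands=[[[0,0,-0.2],[0,0,0],0],[[0,0,-0.2],[0,0,0],0]])

```text
t: 4.05
eef_pos: [686.5, -49.1, 79.2]
tcp_rot: [3.141, 0.0, 1.427]
ft_force: [-1.3, -0.6, 3.8]
opening: 0.006
grip_force: 1.6
```

move_arm(commands=[[[0,0,-0.3],[0,0,0],0],[[0,0,-0.3],[0,0,0],0]])

```text
t: 4.25
eef_pos: [686.5, -49.1, 73.4]
tcp_rot: [3.141, 0.0, 1.427]
ft_force: [-1.3, -0.2, 6.6]
opening: 0.006
grip_force: 2.8
```

```bash
python3 - <<'E'
from h import *
print(state()["ft_force"],state()["eef_pos"],state()["moment"])
im=read_camera("wrist"); a=cv2.resize(im[180:300,230:390],(533,400),interpolation=cv2.INTER_CUBIC)
b=cv2.resize(read_camera("side")[200:320,330:410],(267,400),interpolation=cv2.INTER_CUBIC)
cv2.imwrite("pics/c4.png",np.hstack([a,b]))
E
```

```text
[-1.33655527 -0.23600953  6.58937484] [686.53953164 -49.09716781  73.38426788] [-0.05509613  0.27116139 -0.0300918 ]
```

View pics/c4.png

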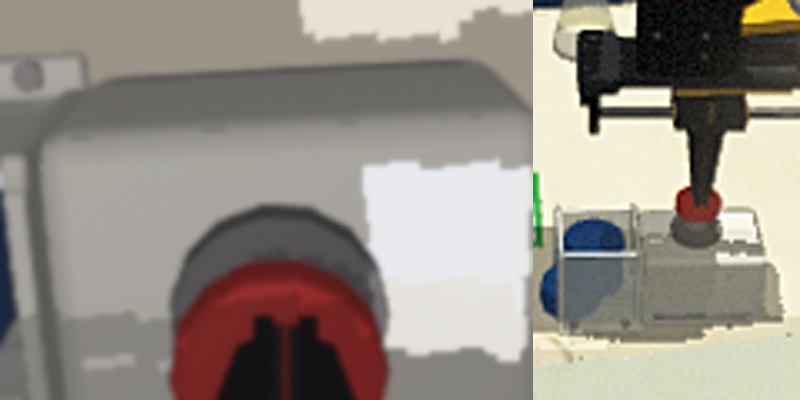

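Wrist view shows the fingers on the red head. The side view shows the cap emerging, so it works: the real tip is about 22 mm above the reported z. I'll finish the stroke.

move_arm(commands=[[[0,0,-0.4],[0,0,0],0],[[0,0,-0.4],[0,0,0],0],[[0,0,-0.3],[0,0,0],0]])

```text
t: 4.65
eef_pos: [686.6, -49.1, 62.4]
tcp_rot: [3.141, 0.0, 1.427]
ft_force: [-1.1, -0.5, 5.7]
opening: 0.004
grip_force: 3.2
```

move_arm(commands=[[[0,0,-0.2],[0,0,0],0],[[0,0,0],[0,0,0],0]])

```text
t: 4.85
eef_pos: [686.5, -49.1, 60.2]
tcp_rot: [3.141, 0.0, 1.427]
ft_force: [-1.0, 0.2, 4.4]
opening: 0.001
grip_force: 2.3
```

move_arm(commands=[[[0,0,-0.2],[0,0,0],0],[[0,0,0],[0,0,0],0]])

```text
t: 5.05
eef_pos: [686.7, -49.1, 59.7]
tcp_rot: [3.14, 0.0, 1.427]
ft_force: [-3.9, -0.5, 14.6]
opening: 0.002
grip_force: 7.2
```

```bash
python3 - <<'E'
from h import *
print(state()["ft_force"],state()["eef_pos"],state()["moment"])
a=cv2.resize(read_camera("scene")[170:310,290:450],(457,400),interpolation=cv2.INTER_CUBIC)
b=cv2.resize(read_camera("side")[200:320,310:410],(333,400),interpolation=cv2.INTER_CUBIC)
cv2.imwrite("pics/c5.png",np.hstack([a,b]))
E
```

```text
[-3.8827882  -0.51974295 14.62828688] [686.71109523 -49.09952469  59.68216356] [0.04228323 0.77399404 0.01298594]
```

View pics/c5.png

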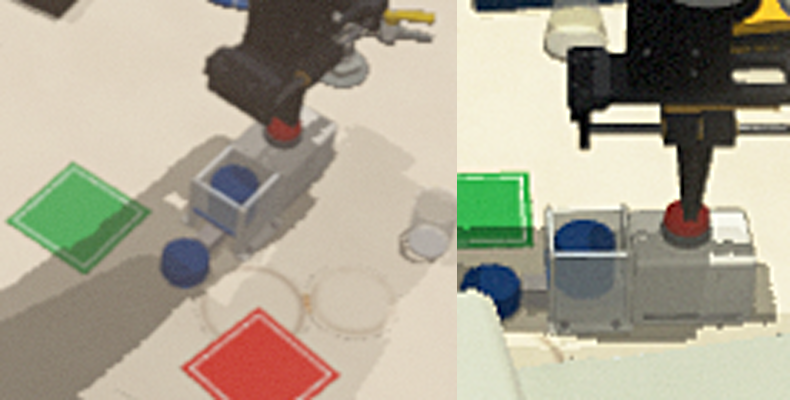

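At the stop (14.6 N at a reported 59.7, so a tip offset of about +24 mm), and the cap is out. Now I release upward and measure the cap.

move_arm(commands=[[[0,0,-0.1],[0,0,0],0],[[0,0,1],[0,0,0],0],[[0,0,1],[0,0,0],0],[[0,0,2],[0,0,0],0.05],[[0,0,3],[0,0,0],0.3],[[0,0,3],[0,0,0],0.3],[[0,0,0],[0,0,0],0.3],[[0,0,0],[0,0,0],0.3]])

```text
t: 5.95
eef_pos: [686.4, -49.0, 157.4]
tcp_rot: [3.141, 0.0, 1.427]
ft_force: [0.2, -0.3, 0.1]
opening: 0.285
grip_force: 0.0
```

```bash
cat > m.py <<'E'
from h import *
# cap_bottom: largest blob of blue within each view, assuming mean height ~12 for the visible disc
for n in("wrist","scene","side"):
    i=camera_info(n); im=read_camera(n)
    for c_,s,c,m in comps(n,im,["blue","green"]):
        z={"blue":14,"green":0}[c_]; p=at(n,*c,z,i)
        if 420<p[0]<680 and -200<p[1]<200: print(n,c_,s.tolist(),p[:2].round(1))
s=state(); print(s["t"],s["eef_pos"],s["tcp_rot"],s["ft_force"],s["opening"])
E
python3 m.py
```

```text
wrist blue [148, 208, 41, 45, 1466] [542.2 -34.5]
wrist blue [207, 212, 49, 45, 1808] [606.8 -47.1]
wrist green [105, 62, 92, 108, 7113] [538.3  82.7]
scene green [299, 231, 32, 26, 411] [535.4  89.2]
side blue [311, 279, 18, 17, 160] [546.4 -34. ]
side green [296, 252, 37, 23, 780] [538.   80.3]
6.1 [685.82718573 -48.96278735 155.72746724] [-3.13958117e+00 -3.23067233e-05  1.42733689e+00] [ 0.18370039 -0.19793222 -0.23580789] 0.29630755648381835
```

```bash
python3 - <<'E'
from h import *
q=lambda x,y:(290+x*.35,170+y*.35)
print("cap",at("scene",*q(185,260),12)); 
for p in((75,163),(150,213),(84,272),(8,218)): print("mark",at("scene",*q(*p),0)[:2].round())
i=camera_info("wrist"); i["cam_to_world"]=np.array(i["cam_to_world"],float); i["cam_to_world"][2,3]+=22
im=read_camera("wrist")
for c_,s,c,m in comps("wrist",im,["blue","green"]):
    z={"blue":17,"green":0}[c_]; p=at("wrist",*c,z,i)
    if 420<p[0]<680 and -200<p[1]<200:
        print(c_,p[:2].round(1))
        if c_=="green":
            ct=max(cv2.findContours(m,0,2)[0],key=len); print([at("wrist",*p,0,i)[:2].round().tolist() for p in cv2.approxPolyDP(ct,8,True)[:,0]])
E
```

```text
cap [541.19414863 -37.64226408  12.        ]
mark [588. 120.]
mark [578.  25.]
mark [484.  36.]
mark [495. 132.]
blue [533.4 -38. ]
blue [601.6 -51.2]
green [528.4  86.5]
[[582.0, 132.0], [480.0, 140.0], [472.0, 38.0], [573.0, 29.0]]
```

Cap is at about (541,-38) and the mark at (536,79), so the push is about (-5,+117). I'll go behind the cap, clear of the magazine, with the fingers 28 mm apart to cradle it.

move_arm(commands=[[[-4,-1,0],[0,0,4],0.3],[[-4,-2,0],[0,0,4],0.3],[[-4,-2,0],[0,0,0],0.3],[[-2.3,-1.8,-2],[0,0,0],0.3],[[0,0,-4],[0,0,0],0.3],[[0,0,-4],[0,0,0],0.3],[[0,0,-3],[0,0,0],0.3],[[0,0,-1],[0,0,0],0.3],[[0,0,0],[0,0,0],0.3],[[0,0,0],[0,0,0],0.3]])

```text
t: 7.15
eef_pos: [543.9, -117.2, 17.9]
tcp_rot: [3.141, 0.0, 1.567]
ft_force: [-0.3, -0.6, 0.3]
opening: 0.298
grip_force: 0.0
```

```bash
python3 m.py; python3 - <<'E'
from h import *
a=cv2.resize(read_camera("scene")[180:320,300:460],(400,350),interpolation=cv2.INTER_CUBIC)
b=cv2.resize(read_camera("wrist")[60:340,130:450],(400,350),interpolation=cv2.INTER_CUBIC)
cv2.imwrite("pics/c6.png",np.hstack([a,b]))
E
```

```text
wrist blue [269, 88, 83, 83, 5310] [541.3 -34.8]
wrist blue [423, 101, 74, 90, 5340] [623.3 -41.6]
wrist blue [394, 106, 5, 48, 66] [587.3 -34.5]
wrist green [211, 0, 171, 25, 1386] [535.5  34.6]
wrist green [226, 0, 142, 11, 752] [543.6  41.5]
scene green [298, 233, 44, 28, 503] [533.5  75.8]
side blue [311, 280, 18, 16, 133] [548.  -35.8]
7.3 [ 544.08696308 -117.18956274   18.43701689] [3.13935963e+00 7.39807206e-04 1.56713340e+00] [-0.1134108   0.77521939  0.28403716] 0.2997242143635481
```

View pics/c6.png

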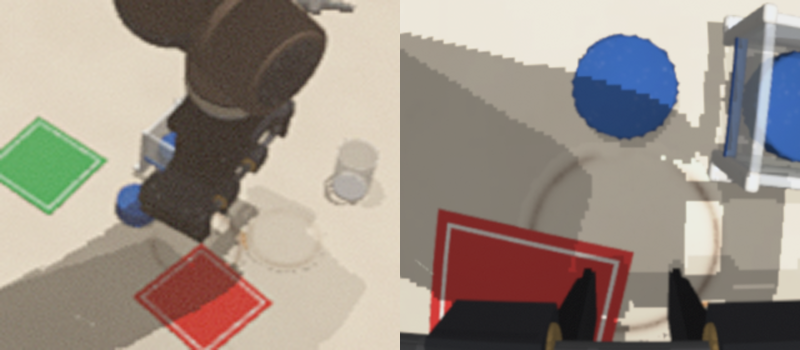

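Wrist view: cap at crop (625,87), fingers at 590 and 675, so they're aligned. I descend with a force watch.

move_arm(commands=[[[0,0,-1],[0,0,0],0.3],[[0,0,-1],[0,0,0],0.3],[[0,0,-0.4],[0,0,0],0.3],[[0,0,0],[0,0,0],0.3]])

```text
t: 7.8
eef_pos: [542.9, -116.9, -8.0]
tcp_rot: [-3.14, -0.001, 1.567]
ft_force: [0.4, 0.4, -0.8]
opening: 0.3
grip_force: 0.0
```

move_arm(commands=[[[0,0,-0.4],[0,0,0],0.3],[[0,0,-0.3],[0,0,0],0.3],[[0,0,0],[0,0,0],0.3]])

```text
t: 8.1
eef_pos: [543.2, -117.0, -14.3]
tcp_rot: [-3.141, -0.0, 1.567]
ft_force: [-0.2, 0.1, 0.4]
opening: 0.299
grip_force: 0.0
```

move_arm(commands=[[[0,1,0],[0,0,0],0.3],[[0,1,0],[0,0,0],0.3],[[0,1,0],[0,0,0],0.3],[[0,1,0],[0,0,0],0.3],[[0,0.7,0],[0,0,0],0.3],[[0,0.7,0],[0,0,0],0.3],[[0,0.7,0],[0,0,0],0.3]])

```text
t: 8.8
eef_pos: [543.4, -55.4, -13.9]
tcp_rot: [3.141, 0.0, 1.567]
ft_force: [-0.4, 0.6, 0.4]
opening: 0.3
grip_force: 0.1
```

```bash
python3 m.py
```

```text
wrist blue [268, 193, 95, 98, 7215] [543.4 -26.1]
wrist blue [401, 227, 14, 74, 150] [588.4 -36.2]
wrist blue [447, 253, 69, 74, 3784] [630.5 -50.2]
wrist green [193, 0, 210, 126, 3785] [536.  49.]
wrist green [209, 0, 178, 108, 17115] [536.4  65.5]
scene green [298, 231, 44, 34, 632] [535.2  77.1]
side blue [316, 277, 11, 16, 140] [548.2 -26.5]
side green [295, 264, 11, 11, 89] [501.4  56.8]
side green [315, 265, 13, 9, 109] [554.4  49.9]
8.95 [543.39771248 -55.69384002 -13.93112085] [3.14153322e+00 6.37796579e-06 1.56757426e+00] [ 0.1330152   0.44636832 -0.45380297] 0.3009162542861402
```

The cap is nested, 29 mm ahead of the TCP as expected. I keep pushing.

move_arm(commands=[[[-0.05,0.9,0],[0,0,0],0.3],[[-0.05,0.9,0],[0,0,0],0.3],[[-0.05,0.9,0],[0,0,0],0.3],[[-0.05,0.9,0],[0,0,0],0.3],[[-0.05,0.9,0],[0,0,0],0.3],[[-0.05,0.9,0],[0,0,0],0.3],[[-0.05,0.9,0],[0,0,0],0.3],[[-0.05,0.9,0],[0,0,0],0.3],[[-0.05,0.9,0],[0,0,0],0.3],[[-0.05,0.5,0],[0,0,0],0.3]])

```text
t: 9.95
eef_pos: [538.3, 30.9, -13.9]
tcp_rot: [3.141, -0.0, 1.568]
ft_force: [0.5, 0.3, 0.3]
opening: 0.301
grip_force: 0.1
```

```bash
python3 m.py
```

```text
wrist blue [268, 192, 95, 99, 7281] [538.3  60.2]
wrist blue [450, 446, 24, 14, 154] [636.6 -88.4]
wrist green [212, 87, 208, 205, 5401] [537.   92.3]
wrist green [227, 104, 176, 174, 20432] [536.1  90.6]
side blue [307, 257, 15, 15, 154] [539.4  54.1]
side green [296, 252, 37, 23, 465] [534.6  80.1]
10.1 [538.36075127  30.21106899 -13.94064429] [3.14150413e+00 2.43286759e-05 1.56749293e+00] [ 0.96497502  0.76915218 -0.44889546] 0.296790688181153
```

move_arm(commands=[[[0,0.6,0],[0,0,0],0.3],[[0,0.6,0],[0,0,0],0.3],[[0,0.5,0],[0,0,0],0.3],[[0,0.4,0],[0,0,0],0.3],[[0,0,0],[0,0,0],0.3],[[0,-1.5,0],[0,0,0],0.3],[[0,-2,0],[0,0,0],0.3],[[0,-2,0],[0,0,0],0.3],[[0,0,0],[0,0,0],0.3]])

```text
t: 11.0
eef_pos: [538.5, -6.8, -13.9]
tcp_rot: [3.141, 0.0, 1.564]
ft_force: [-0.1, -0.3, 0.1]
opening: 0.302
grip_force: 0.0
```

```bash
python3 m.py; python3 - <<'E'
from h import *
a=cv2.resize(read_camera("scene")[180:320,280:440],(400,350),interpolation=cv2.INTER_CUBIC)
b=cv2.resize(read_camera("wrist")[0:280,155:475],(400,350),interpolation=cv2.INTER_CUBIC)
cv2.imwrite("pics/c7.png",np.hstack([a,b]))
E
```

```text
wrist blue [264, 65, 101, 100, 7703] [538.3  81.1]
wrist blue [472, 371, 33, 21, 534] [641.3 -63.8]
wrist green [206, 16, 212, 208, 6353] [537.   80.2]
wrist green [222, 31, 180, 176, 19985] [536.   80.4]
scene blue [311, 235, 13, 11, 63] [541.3  90.4]
scene green [298, 231, 23, 23, 146] [524.6 104.9]
side blue [311, 253, 12, 15, 136] [545.1  75.2]
side green [296, 252, 37, 23, 395] [531.2  65.8]
11.15 [538.27396457  -4.30773442 -13.93393245] [-3.14156043e+00 -6.14105065e-05  1.56614139e+00] [ 0.64703864  0.15918923 -0.4002582 ] 0.3014636647890873
```

View pics/c7.png

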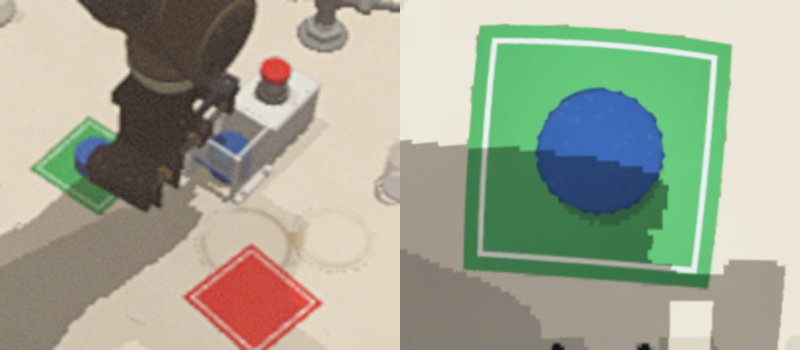

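The wrist view shows the cap at the centre of the green square. The scene view shows the plunger up and two caps still in the magazine. I lift clear and hand in.

move_arm(commands=[[[0,0,2],[0,0,0],0.3],[[0,0,4],[0,0,0],0.3],[[0,0,4],[0,0,0],0.3],[[0,0,0],[0,0,0],0.3],[[0,0,0],[0,0,0],0.3]])

```text
t: 11.75
eef_pos: [538.5, -3.5, 86.6]
tcp_rot: [3.14, 0.0, 1.568]
ft_force: [0.1, -0.4, -0.4]
opening: 0.296
grip_force: 0.0
```

```bash
python3 -c "
from h import *
s=state(); print(s['eef_pos'],s['ft_force']); print(env.job_done())"
```

```text
[538.54741015  -3.5429388   86.6373392 ] [ 0.09727084 -0.37605124 -0.3661664 ]
the job is handed in; nothing more can be done
None
```

I pressed the plunger once to its stop, pushed the ejected cap to the centre of the green mark and handed the job in; the last pictures show the plunger back up and the other caps still in the magazine, but the hand-in returned no verdict.

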